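# Unload the angle rotor: rack the balance tube, hold up the sample tube

### The arm

A 7-joint arm with a two-finger parallel gripper is mounted at the origin on the work surface. World frame = base frame: x ahead of the robot, y to its left, z up, the work surface at z = 0. Lengths are in m, angles in rad, forces in N, time in s.
With the tool pointing down it reaches from about 0.425 to 0.875 m from the base axis. Payload 4.7 kg.
Tool frame: the origin (TCP) lies at the very end of the fingers, on their centre line; the grasp point (between the pads) lies 19 mm behind it; z points along the fingers, y is the line along which they close (so a half turn about z gives the same grasp; the last joint's range is limited). The gripper opens to 87 mm and grips with 3 to 60 N. Pads are 19 mm wide; open, the fingers measure 117 mm over their backs; the gripper's body (75 mm by 190 mm) begins 51 mm behind the grasp point.
Start: joints at [0.014, 0.321, -0.07, 1.45, 0.023, 1.371, -0.057], TCP at [0.65, -0, 0.223] pointing down, gripper open.
Joint ranges: [-2.86, 2.86], [-0.3, 2.09], [-1.38, 1.24], [0.06, 2.45], [-1.56, 4.7], [0.09, 2.05], [-2.69, 2.69]. Speed limits (rad/s): [2.57, 2.57, 3.14, 3.14, 3.14, 3.14, 3.14].

### API

Orientations are given as a rotation vector (axis times angle).
In Python, from bench import ctrl gives the robot as it stands.
- The arm moves only by the shell command python3 -m jog 'ROWS' [FORCE]. ROWS is JSON, a list that holds one entry, the list of rows, each a list of 7 numbers: the shift along the tool's x, y, z in mm, then the turn, a rotation vector about the tool's x, y, z in degrees, then the finger opening in mm, from 0 to 87. A call has 1 to 10 rows; each row is the pose to reach, as a shift and turn from the pose commanded when the call began, along the tool's axes at that moment; what a row does not reach only later rows make up. A row lasts 1/10 s, in which the tool goes at most 50 mm and 8.59 degrees, less where a joint would pass 70% of its speed; a pose out of reach is approached as far as the arm can. A call with a gripper value outside its range is refused whole. The fingers move at their own pace and stop on an object; FORCE is the grip in N (left out, the last holds). Time passes only in rows, so rows that repeat a pose let the fingers close. It gives the time, the measured TCP pose, the force, the opening and the grip force at its end, in the units of the state.
- ctrl.get_state(): the state, without advancing time (a new reading comes with each control period).
- ctrl.get_image(name): name is "scene" or "side" or "wrist"; returns a dict with "image" (420x560x3 uint8, red, green, blue), "depth" (420x560 float32, m along the optical axis (not along the pixel's ray), 0 where there is no reading), "fov_y" (degrees; the focal length in pixels is half the picture's height over the tangent of half this angle, whatever the lens; pixels are square), "cx", "cy" (the principal point, pixels), "rvec" (rotation vector, rad) and "tvec" (3), from world to camera coordinates, as OpenCV has them. Camera axes: x right, y down, z forward; pixel columns grow to the right and rows downward; lengths in m; the calibration is good to about 2 mm. A picture is of the moment at which its call begins.
- ctrl.close_job(): hands the job in; it is judged then, once.
The state is a dict: "time": time; "joint_positions": joint angles; "qd": joint speeds; "joint_torque": joint torques, N m; "position": TCP position; "tool_rot": TCP orientation; "ft_force": force on the tool from outside, world axes, zero at the start; "torque": the same for the moment, N m; "grip_width": opening from 0.0 (shut) to 1.0 (fully open); "grip_force": force on a finger pad.
Only numpy, scipy, OpenCV 4.12 (cv2) and the standard library are available. Lean on these libraries where they do the work, as an engineer would, in place of code of your own. Each camera call takes 0.05 s, during which the arm holds its last target. There are 200 camera calls.

### The job

The spin is over: take the balance tube (its cap has a raised central knob) out of the rotor and put it back, cap up and fully down, in its own hole of the tube rack, the one with the clip-on label, without dropping it. Then draw the sample tube (broad flat cap) out of the rotor, never leaning it much further than it leans there, turn it upright and hold it still in the air, cap up, with its tip higher than the centrifuge's rim, and finish while holding it so. Leave the other tubes and the things on the bench as they are.

Things in the scene. Friction and masses are not known exactly. Their poses are not given: they have to be found in the camera images.
- centrifuge: Bench centrifuge, fixed, off-white, 350 x 310 mm. Origin on the vertical spin axis at bench height. Front with control panel at its own -x (165 mm from the axis); at +x (185 mm) the lid stands open, leaning 25 degrees outwards, top edge 0.45 m high. The steel rim of the bowl mouth (280 mm across) is the top of the casing, 169 mm above the bench.
- rotor: Aluminium angle rotor, origin on its vertical axis at bench height; turns freely, friction 0.06 N m. Four steel sleeves at azimuths 0, 90 (sample), 180, 270 degrees (balance) of its frame lean 45 degrees, mouths up and inwards: 37 mm across, 33 mm inside, 70 mm deep, inner floor 116 mm from the axis, 106 mm up; mouth centre 67 mm from the axis, 155 mm up. Hub nut 153 mm up.
- sample_mid (a point): Sample tube, about 55 g: translucent conical tube 116 mm long over all, body 28.6 mm across, flat blue cap 36 mm across and 14 mm tall (z = +44 to +58 mm). Point on its axis half-way, 58 mm from the tip and from the cap's top; z runs from tip to cap. It starts in a rotor sleeve with 46 mm standing out, 1.4 mm play all round.
- balance_mid (a point): Balance tube, about 55 g: translucent round-bottomed tube 116 mm long over all, body 28.6 mm across; blue cap with a base 31 mm across (z = +30 to +46 mm) and a raised central knob 16 mm across, 12 mm tall. Point on its axis half-way, 58 mm from the foot and from the knob's top; z runs from foot to cap. It starts in the sleeve opposite the sample, 46 mm standing out.
- rack: Pale grey plastic tube rack, fixed, 64 x 204 mm, deck's top 68 mm above the bench, inner floor 5 mm. Origin at the centre of its underside; four round holes 31.8 mm wide in a row along its own y, at y = -72, -24, +24, +72 mm. Three hold other things; tubes standing in it reach 121 to 125 mm above the bench.
- own_hole (a point): Centre of the balance tube's own hole, at the level of the deck's top: the only empty hole, marked by a white clip-on label that slopes down and outwards from the rack's -x edge in front of it (no more than 2 mm above the deck, reaching 50 mm from the hole's axis). x and y are the rack's. A balance tube fully down has its centre 5 mm below this point.
- rack_tube_a_mid (a point): Bystander: capped conical tube like the sample, standing in the rack, 116 mm long; point at its centre.
- rack_tube_b_mid (a point): Bystander: another conical tube standing in the rack; point at its centre.
- rack_adapter_mid (a point): Bystander: narrow capped tube standing in a grey reducing sleeve in the rack, 119 mm long, 28.6 mm across; point 58 mm above its foot.
- tip_box: Bystander: pipette tip box, 122 x 84 mm, 59 mm tall, on the bench; origin at the centre of its underside.
- microtube_rack: Bystander: flat grey rack for tiny tubes, 70 x 150 mm, 30 mm tall, on the bench; origin at the centre of its underside.
- marker: Bystander: marker pen lying along its own x, 135 mm long, 13 mm thick, on the bench.
- spare_cap: Bystander: spare blue tube cap lying on the bench, 36 mm across, 14 mm tall.

How it is judged:
On the way, in this order (a step that is already met when the one before it is completed fails the run):
1. the balance tube stands upright and fully down in its labelled rack hole, let go and at rest, while the sample tube is still in its rotor sleeve (horizontal distance between balance_mid and own_hole below 0.006 m and z of balance_mid in the frame of own_hole below 0 m and angle between balance_mid's own z axis and vertical below 0.12 rad and contact force between the fingers and balance below 0.05 N and linear speed of balance below 0.02 m/s and z of sample_mid in the frame of rotor below 0.165 m), for 0.2 s.
2. the sample tube has been drawn right out of its sleeve, held by the fingers (height (world z) of sample_mid above 0.21 m and contact force between the fingers and sample above 0.3 N and contact force between rotor and sample below 0.05 N), for 0.1 s.
At the end, for the whole second after the job is handed in: Sample gripped by the fingers alone, cap up within 11 degrees of upright, centre 225 mm or more above the bench, still. Balance tube let go in its labelled hole: within 6 mm of the axis, upright within 7 degrees, fully down to 5 mm (angle between sample_mid's own z axis and vertical below 0.2 rad and height (world z) of sample_mid above 0.225 m and contact force between the fingers and sample above 0.3 N and contact force between each of rotor, centrifuge, rack and sample below 0.05 N and linear speed of sample below 0.02 m/s and angular speed of sample below 0.15 rad/s and horizontal distance between balance_mid and own_hole below 0.006 m and z of balance_mid in the frame of own_hole below 0 m and angle between balance_mid's own z axis and vertical below 0.12 rad and contact force between the fingers and balance below 0.05 N); the arm keeps its last pose, push and grip.
It fails at once if the sample tube is tipped over by more than 63 degrees from upright (angle between sample_mid's own z axis and vertical above 1.1 rad).
It fails at once if the balance tube is dropped (it falls freely faster than 0.5 m/s, a fall of more than about 13 mm) (linear speed of balance above 0.5 m/s and contact force between the fingers and balance below 0.01 N).
It fails at once if another tube in the rack is moved by more than 15 mm (distance of any of rack_tube_a_mid, rack_tube_b_mid, rack_adapter_mid from where it was at the start of the episode above 0.015 m).
It fails at once if a thing lying on the bench is moved by more than 20 mm (distance of any of tip_box, microtube_rack, marker, spare_cap from where it was at the start of the episode above 0.02 m).
It also fails if it takes over 64 s, if anything falls off the work surface, if the arm or the gripper's body presses on something with over 40 N, if the wrist force passes 120 N, or if a joint passes its speed limit or range.

## Working session

There is one attempt and no reset: what is moved stays moved. The work goes in short steps, Python scripts to look and compute and a shell command to move; the robot and the scene stay as the last step left them, time stands still between calls to the robot, and variables do not carry over. Pictures are saved under pics/ and viewed, at most 10 in all, crops included, and the job is handed in when it is done.

```bash
ls; mkdir -p pics; cat > h.py <<'E'
import numpy as np, cv2
from scipy.spatial.transform import Rotation as R
from bench import ctrl
def shot(n,name):
    d=ctrl.get_image(n); cv2.imwrite(f'pics/{name}.png',d['image'][:,:,::-1]); np.savez(f'pics/{name}.npz',**d); return d
def load(name): return np.load(f'pics/{name}.npz')
def cam(d):
    f=210/np.tan(np.radians(float(d['fov_y']))/2); Rm=R.from_rotvec(d['rvec']).as_matrix(); return f,Rm,d['tvec']
def ray(d,u,v):
    f,Rm,t=cam(d); c=-Rm.T@t; r=Rm.T@np.array([(u-d['cx'])/f,(v-d['cy'])/f,1]); return c,r
def plane(d,u,v,z):
    c,r=ray(d,u,v); return c+r*(z-c[2])/r[2]
def pts(d):
    f,Rm,t=cam(d); Z=d['depth']; v,u=np.mgrid[:420,:560]
    P=np.stack([(u-d['cx'])/f*Z,(v-d['cy'])/f*Z,Z],-1); return (P-t)@Rm
def proj(d,p):
    f,Rm,t=cam(d); q=Rm@np.asarray(p)+t; return q[0]/q[2]*f+d['cx'],q[1]/q[2]*f+d['cy']
E
python3 - <<'E'
from h import *
for n in('scene','side','wrist'):
    d=shot(n,n+'0'); f,Rm,t=cam(d); print(n,f,-Rm.T@t,Rm[2])
a=[cv2.imread(f'pics/{n}0.png') for n in('scene','side')]
s=ctrl.get_state();print(s['position'],s['tool_rot'],s['time'])
E
```

```text
pics
scene 440.8574619954072 [1.0381183  0.3498133  0.99127426] [-0.50193525 -0.36839958 -0.78252333]
side 401.31975483543704 [ 0.42004076 -0.76183437  0.82239451] [ 0.06240182  0.70842142 -0.70302568]
wrist 361.92223612585354 [0.64995157 0.06750266 0.38287597] [-0.00192133 -0.25525681 -0.96687138]
[ 6.49585598e-01 -7.21381284e-05  2.21705468e-01] [-2.22072095e+00 -2.22079707e+00  1.75662103e-03] 0.15
```

View pics/scene0.png

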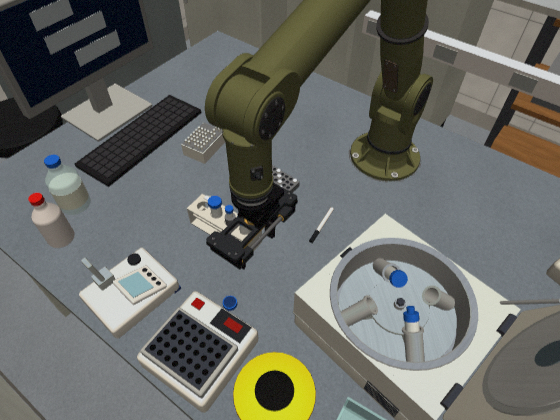

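View pics/side0.png

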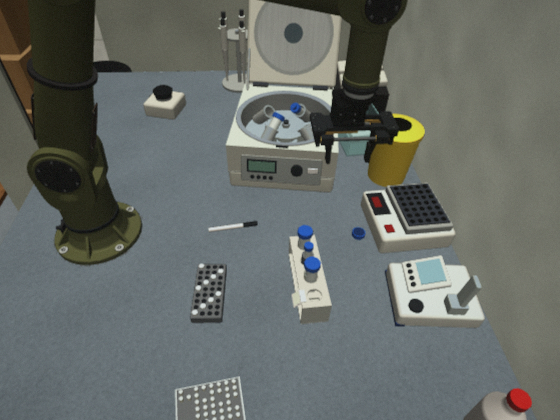

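The scene picture shows the flat cap at about (398,278) and the knob cap at (410,315) in the rotor. The empty hole with its label is at the rack's left end, about (203,207). In the side picture the hole is at (313,296), the bowl around (287,118), and the flat and knob caps near (297,108) and (278,115).

```bash
python3 - <<'E'
from h import *
a=load('scene0');b=load('side0');w=load('wrist0')
for n,d in(('scene',a),('side',b)):
    P=pts(d);ok=d['depth']>0
    hsv=cv2.cvtColor(d['image'],cv2.COLOR_RGB2HSV)
    m=((cv2.inRange(hsv,(100,130,60),(125,255,255))>0)&ok).astype(np.uint8)
    k,l,st,c=cv2.connectedComponentsWithStats(m)
    for i in range(1,k):
        if st[i,4]>15:
            q=P[l==i]; print(n,c[i].round(),st[i,4],q.mean(0).round(4),q.min(0).round(3),q.max(0).round(3))
    for u,v in ([(400,303),(398,278),(410,315),(413,345),(360,312),(440,297),(200,205)] if n=='scene' else [(285,123),(313,296),(258,233)]): print((u,v),P[v,u].round(3))
    # rim band
    r=ok&(abs(P[...,2]-.169)<.004)&(P[...,1]>.1 if P[420//2,280,1]>-9 else ok)
    q=P[r]; print('rim pts',len(q),q.min(0).round(3),q.max(0).round(3))
    r=ok&(abs(P[...,2]-.068)<.004)&(P[...,1]<.1)&(P[...,0]>.35); k,l,st,c=cv2.connectedComponentsWithStats(r.astype(np.uint8))
    for i in range(1,k):
        if st[i,4]>60:
            q=P[l==i][:,:2].astype(np.float32);print('deck',c[i].round(),st[i,4],q.min(0),q.max(0),cv2.minAreaRect(q*1000))
E
```

```text
scene [ 52. 161.] 173 [ 0.7318 -0.6174  0.1733] [ 0.655 -0.859 -0.004] [ 0.751 -0.594  0.182]
scene [214. 202.] 145 [ 0.5463 -0.2243  0.1174] [ 0.469 -0.325 -0.001] [ 0.563 -0.208  0.124]
scene [229. 209.] 55 [ 0.5421 -0.1786  0.1194] [ 0.461 -0.25   0.   ] [ 0.553 -0.167  0.125]
scene [398. 278.] 236 [0.5061 0.2686 0.1856] [0.484 0.251 0.173] [0.522 0.286 0.2  ]
scene [230. 302.] 170 [ 0.7038 -0.0461  0.0117] [ 0.681 -0.071 -0.003] [ 0.721 -0.03   0.018]
scene [411. 315.] 194 [0.5627 0.3277 0.1817] [0.545 0.313 0.168] [0.576 0.344 0.192]
(400, 303) [0.534 0.297 0.15 ]
(398, 278) [0.507 0.269 0.187]
(410, 315) [0.567 0.327 0.186]
(413, 345) [0.6   0.36  0.148]
(360, 312) [0.603 0.24  0.15 ]
(440, 297) [0.481 0.358 0.167]
(200, 205) [ 0.534 -0.301  0.037]
rim pts 4766 [-0.853  0.109  0.165] [0.915 0.503 0.173]
deck [208. 212.] 459 [ 0.51169163 -0.3059331 ] [ 0.58097535 -0.17567295] ((545.2731323242188, -241.12109375), (69.0589370727539, 129.531494140625), 1.3181641101837158)
deck [239. 234.] 119 [ 0.53528893 -0.15269002] [ 0.57386875 -0.11351896] ((555.0494384765625, -134.023803710937
[... 1257 characters left out ...]
74823)
deck [415. 223.] 168 [ 0.79124063 -0.10942803] [0.9257563  0.05528182] ((822.2045288085938, -54.04658508300781), (98.60332489013672, 203.9213409423828), 40.936439514160156)
deck [309. 278.] 1287 [ 0.50571597 -0.3088421 ] [ 0.577785   -0.10130347] ((539.994384765625, -205.24819946289062), (70.56904602050781, 206.39268493652344), 1.6096422672271729)
deck [426. 274.] 331 [ 0.7911592  -0.27632138] [ 0.8386249  -0.18998079] ((811.9736328125, -234.19512939453125), (45.36003112792969, 87.9786605834961), 5.506685733795166)
deck [455. 306.] 65 [ 0.8320166  -0.33411127] [ 0.8712043  -0.29477984] ((844.642333984375, -322.2572021484375), (25.510902404785156, 51.01097106933594), 42.09018325805664)
```

View pics/wrist0.png

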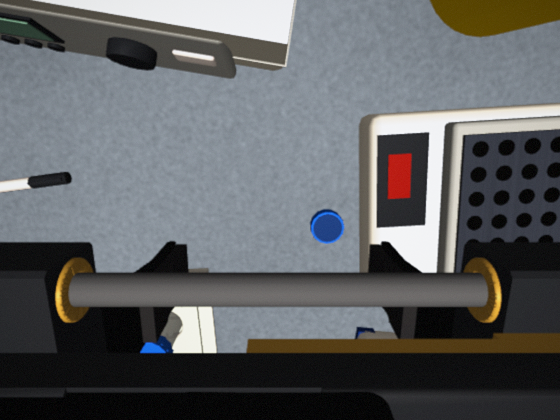

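```bash
cat >> h.py <<'E'
def goto(p,Rm,w=None):
    s=ctrl.get_state(); R0=R.from_rotvec(s['tool_rot']).as_matrix()
    d=R0.T@(np.asarray(p)-s['position'])*1000; rv=np.degrees(R.from_matrix(R0.T@Rm).as_rotvec())
    print('t',round(s['time'],2),'shift',d.round(1),'turn',rv.round(1),'norms',np.linalg.norm(d).round(),np.linalg.norm(rv).round(1)); return d,rv
def tilted(az,tilt):  # az deg: horizontal heading of tool x; tilt: tool z leans towards heading by tilt
    r=np.array([np.cos(np.radians(az)),np.sin(np.radians(az)),0]);k=np.array([0,0,1.]);c,s=np.cos(np.radians(tilt)),np.sin(np.radians(tilt))
    x=c*r+s*k; z=s*r-c*k; return np.stack([x,np.cross(z,x),z],1)
E
python3 - <<'E'
from h import *
a=cv2.imread('pics/scene0.png')[230:380,320:490]; cv2.imwrite('pics/c1.png',cv2.resize(a,None,fx=4,fy=4,interpolation=cv2.INTER_CUBIC))
p=np.array([.504,.266,.266]);M=tilted(46.5,45)
goto([.60,.15,.36],M); goto(p,M)
E
```

```text
t 0.15 shift [ 150.1  -49.8 -138.2] turn [-17.1  42.8  41.2] norms 210.0 61.8
t 0.15 shift [ 266.1 -145.6  -44.1] turn [-17.1  42.8  41.2] norms 307.0 61.8
```

View pics/c1.png

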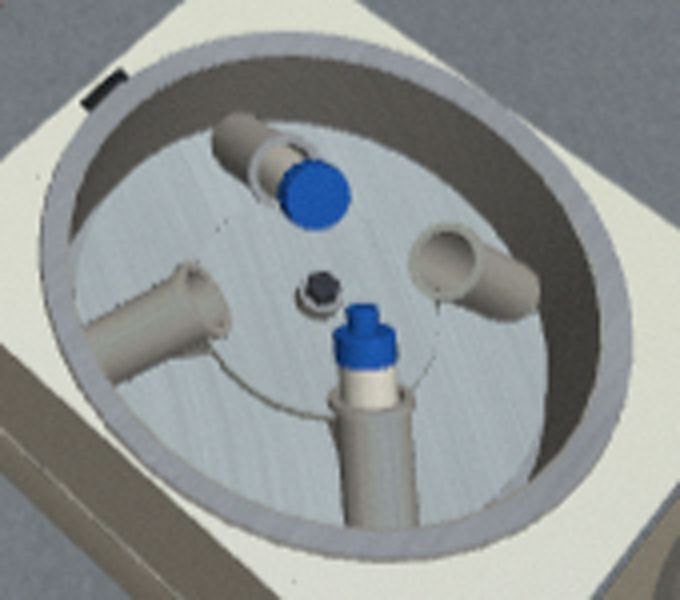

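The crop confirms it: the knob cap (balance) is at scene pixel (410,315) on the far side. The flat cap (sample) is at (398,278), on the robot's side. I'll rise and tilt towards the rotor.

```bash
python3 -m jog '[[[0,0,-50,0,0,0,60],[30,-10,-100,0,0,8,60],[70,-25,-138,-5,14,14,60],[110,-40,-138,-8,21,20,60],[150,-50,-138,-11,28,27,60],[150,-50,-138,-14,35,34,60],[150,-50,-138,-17,42.8,41.2,60],[150,-50,-138,-17.1,42.8,41.2,60]]]' 20
python3 - <<'E'
from h import *
goto([.504,.266,.266],tilted(46.5,45))
E
```

```text
time: 0.95
position: [0.6001, 0.1493, 0.361]
tool_rot: [-2.448, -1.152, -0.937]
ft_force: [0.1, 1.1, -0.1]
grip_width: 0.694
grip_force: 0.0
t 0.95 shift [ -39.8 -150.9   86.9] turn [-1.4  3.7  3.4] norms 179.0 5.2
```

```bash
python3 -m jog '[[[-10,-38,18,-1.4,3.7,3.4,60],[-20,-76,38,-1.4,3.7,3.4,60],[-30,-114,62,-1.4,3.7,3.4,60],[-40,-151,87,-1.4,3.7,3.4,60],[-40,-151,87,-1.4,3.7,3.4,60]]]'
python3 - <<'E'
from h import *
goto([.504,.266,.266],tilted(46.5,45))
d=shot('wrist','w1');c=shot('scene','s1')
E
```

```text
time: 1.45
position: [0.5048, 0.2721, 0.2552]
tool_rot: [-2.433, -1.067, -0.98]
ft_force: [0.3, 0.0, 0.5]
grip_width: 0.69
grip_force: 0.0
t 1.45 shift [  3.9   3.5 -11.3] turn [-1.   1.   0.5] norms 12.0 1.5
```

View pics/w1.png

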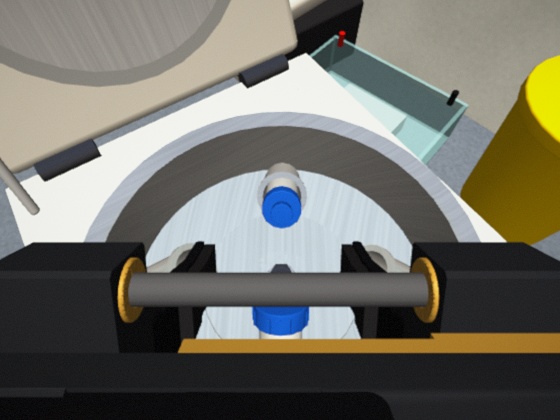

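The wrist picture shows the balance cap nearly face-on at (282,207). The sample's flat cap is behind the guide bar at (280,312).

```bash
python3 - <<'E'
from h import *
d=load('w1');hsv=cv2.cvtColor(d['image'],cv2.COLOR_RGB2HSV)
m=cv2.inRange(hsv,(100,130,40),(125,255,255));m[240:]=0
k,l,st,c=cv2.connectedComponentsWithStats(m);i=1+st[1:,4].argmax();print(st[i],c[i])
P=pts(d);q=P[(l==i)&(d['depth']>0)]
print('depth mean',q.mean(0).round(4),q.min(0).round(3),q.max(0).round(3))
u,v=c[i]
for z in(.175,.18): print(plane(d,u,v,z))
# sleeve axis via rotor: hub nut & rim circle from s0
ax=None
for n in('scene0','side0'):
    e=load(n);Q=pts(e);r=(e['depth']>0)&(abs(Q[...,2]-.169)<.003)&(abs(np.hypot(Q[...,0]-.534,Q[...,1]-.298)-.145)<.012)
    # fit circle on rim (inner ring points only)
    X=Q[r][:,:2];A=np.c_[2*X,np.ones(len(X))];s=np.linalg.lstsq(A,(X**2).sum(1),rcond=None)[0];print(n,len(X),s[:2],np.sqrt(s[2]+s[:2]@s[:2]))
    img=e['image']
e=load('scene0');print('nut',plane(e,400.5,302.5,.153)); e=load('side0');print(plane(e,285.5,123,.153))
E
```

```text
[ 262  186   39   42 1283] [281.33203429 206.86204209]
depth mean [0.5555 0.3223 0.1812] [0.542 0.309 0.136] [0.592 0.341 0.192]
[0.55786803 0.32484252 0.175     ]
[0.55593077 0.32275947 0.18      ]
scene0 2480 [0.52996202 0.29559042] 0.14532330193999943
side0 529 [0.52948541 0.2928124 ] 0.1458379046618371
nut [0.53413663 0.29710863 0.153     ]
[0.52433105 0.27612795 0.153     ]
```

```bash
python3 - <<'E'
from h import *
M=tilted(47.4,45); p=np.array([.572,.3406,.160]); goto(p-M[:,2]*.06,M); goto(p,M)
E
```

```text
t 1.55 shift [-4.1 -3.5 78.5] turn [ 0.1  0.5 -0.3] norms 79.0 0.6
t 1.55 shift [ -3.6  -3.6 138.5] turn [ 0.1  0.5 -0.3] norms 139.0 0.6
```

```bash
python3 -m jog '[[[-2,-2,30,0.1,0.5,-0.3,50],[-4,-3.5,60,0.1,0.5,-0.3,50],[-4,-3.5,78,0.1,0.5,-0.3,50],[-4,-3.5,90,0.1,0.5,-0.3,50],[-4,-3.5,90,0.1,0.5,-0.3,50]]]' 20
python3 - <<'E'
from h import *
shot('wrist','w2');shot('scene','s2')
M=tilted(47.4,45); p=np.array([.572,.3406,.160]); goto(p,M)
for n in('w2','s2'):
    d=load(n);hsv=cv2.cvtColor(d['image'],cv2.COLOR_RGB2HSV);m=cv2.inRange(hsv,(100,130,40),(125,255,255))
    k,l,st,c=cv2.connectedComponentsWithStats(m)
    for i in range(1,k):
        if st[i,4]>60: q=pts(d)[(l==i)&(d['depth']>0)]; print(n,st[i],c[i].round(1),np.median(q,0).round(4))
a=np.hstack([cv2.imread('pics/w2.png'),cv2.imread('pics/s2.png')[200:,300:][:220].repeat(1,0) if 0 else cv2.resize(cv2.imread('pics/s2.png')[220:400,320:500],(420,420))])
cv2.imwrite('pics/v2.png',cv2.resize(a,None,fx=.8,fy=.8))
E
```

```text
time: 2.05
position: [0.551, 0.314, 0.1948]
tool_rot: [-2.428, -1.059, -1.007]
ft_force: [-0.7, -0.6, -0.5]
grip_width: 0.578
grip_force: 0.0
t 2.15 shift [-1.6 -2.9 49.6] turn [ 0.2 -0.2 -0.2] norms 50.0 0.3
w2 [ 244  221   55   52 2420] [271.1 248.8] [0.5568 0.3232 0.1833]
s2 [ 44 155  17  13 175] [ 52. 161.] [ 0.7333 -0.6116  0.1775]
s2 [208 196  14  13 144] [214.4 201.8] [ 0.5463 -0.2226  0.1187]
s2 [237 212  15  14 157] [243.6 218.2] [ 0.5423 -0.1287  0.119 ]
s2 [394 270  14  17 157] [400.4 278.7] [0.5046 0.2734 0.1856]
s2 [223 296  14  15 171] [229.5 302.5] [ 0.7038 -0.0458  0.0122]
s2 [403 306  16  16 194] [410.8 314.5] [0.563  0.327  0.1826]
```

View pics/v2.png

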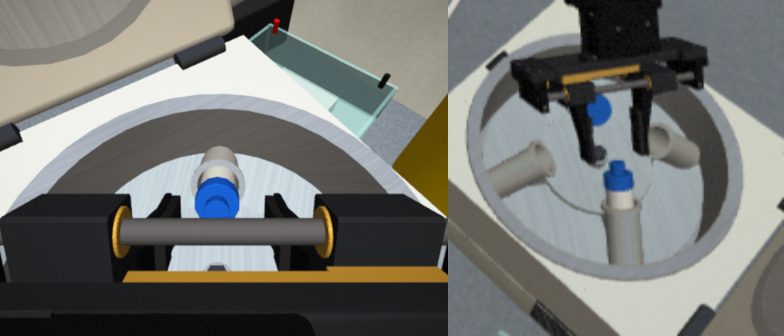

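The balance cap is centred between the fingers to within a few mm (wrist pixel (271,249)). The scene view shows clearance from the sample cap, so I'll advance and close.

```bash
python3 -m jog '[[[-1.5,-3.5,20,0,0,0,50],[-1.5,-3.5,38,0,0,0,50],[-1.5,-3.5,49.5,0,0,0,50],[-1.5,-3.5,49.5,0,0,0,50],[-1.5,-3.5,49.5,0,0,0,20],[-1.5,-3.5,49.5,0,0,0,20],[-1.5,-3.5,49.5,0,0,0,20],[-1.5,-3.5,49.5,0,0,0,20]]]' 20
python3 - <<'E'
from h import *
s=ctrl.get_state();print(s['grip_width']*87,s['grip_force'],s['ft_force'])
M=tilted(47.4,45); p=np.array([.572,.3406,.160]); goto(p,M)
E
```

```text
time: 2.95
position: [0.5707, 0.3415, 0.1598]
tool_rot: [-2.426, -1.061, -1.009]
ft_force: [-0.9, -0.9, 1.0]
grip_width: 0.331
grip_force: 20.0
28.807970836391156 19.993788788560778 [-0.9123036  -0.87085549  1.03782095]
t 2.95 shift [ 0.2  1.6 -0. ] turn [ 0.2 -0.1 -0.1] norms 2.0 0.3
```

```bash
python3 -m jog '[[[0,0,-5,0,0,0,20],[0,0,-12,0,0,0,20],[0,0,-20,0,0,0,20],[0,0,-30,0,0,0,20],[0,0,-30,0,0,0,20]]]' 25
python3 - <<'E'
from h import *
d=shot('scene','s3');shot('side','d3')
a=np.hstack([cv2.resize(cv2.imread('pics/s3.png')[230:370,330:490],(480,420)),cv2.resize(cv2.imread('pics/d3.png')[70:170,220:340],(320,420))])
cv2.imwrite('pics/v3.png',a);print(ctrl.get_state()['grip_width']*87)
E
```

```text
time: 3.45
position: [0.556, 0.3255, 0.1816]
tool_rot: [-2.426, -1.061, -1.01]
ft_force: [0.9, -0.1, -0.7]
grip_width: 0.331
grip_force: 25.0
28.49457962386699
```

View pics/v3.png

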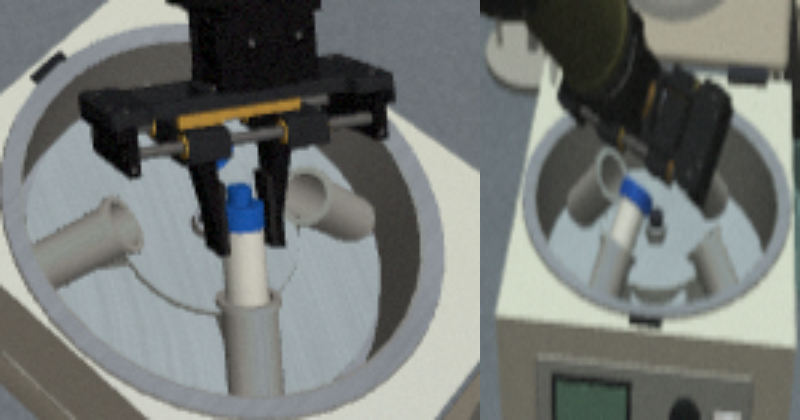

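The knob cap sits between the fingers and the tube is about 30 mm further out of the sleeve, so I'll keep drawing it out.

```bash
python3 -m jog '[[[0,0,-12,0,0,0,20],[0,0,-28,0,0,0,20],[0,0,-45,0,0,0,20],[0,0,-62,0,0,0,20],[20,0,-85,0,0,0,20],[60,0,-125,0,0,0,20],[80,0,-145,0,0,0,20],[80,0,-145,0,0,0,20]]]' 25
python3 - <<'E'
from h import *
s=ctrl.get_state();print(s['grip_width']*87,s['position'])
th=np.radians(1.7);M=tilted(90+1.7,0)
goto([.57,.10,.34],M);goto([.543,-.277,.26],M)
E
```

```text
time: 4.35
position: [0.5296, 0.2931, 0.3448]
tool_rot: [-2.424, -1.06, -1.016]
ft_force: [-0.2, -0.4, 0.8]
grip_width: 0.329
grip_force: 25.0
28.623081605897298 [0.52961186 0.29308077 0.34481388]
t 4.35 shift [-83.9 160.8 -77.6] turn [ 17.8 -43.  -42.1] norms 197.0 62.7
t 4.35 shift [-348.4  397.  -230.9] turn [ 17.8 -43.  -42.1] norms 577.0 62.7
```

```bash
python3 -m jog '[[[-20,30,-20,2,-6,-5,20],[-40,60,-40,4,-12,-11,20],[-60,100,-60,7,-19,-17,20],[-84,130,-78,10,-25,-24,20],[-84,161,-78,13,-32,-31,20],[-84,161,-78,16,-38,-37,20],[-84,161,-78,17.8,-43,-42.1,20],[-84,161,-78,17.8,-43,-42.1,20],[-84,161,-78,17.8,-43,-42.1,20]]]' 25
python3 - <<'E'
from h import *
s=ctrl.get_state();print(s['grip_width']*87,s['position'])
goto([.543,-.277,.27],tilted(91.7,0))
# rack line from side0 & scene0 deck/caps
d=load('side0');P=pts(d);hsv=cv2.cvtColor(d['image'],cv2.COLOR_RGB2HSV)
r=(d['depth']>0)&(abs(P[...,2]-.068)<.0035)&(P[...,1]<-.05)&(P[...,1]>-.33)&(abs(P[...,0]-.54)<.06)
q=P[r];np.set_printoptions(suppress=True)
for lo in np.arange(-.31,-.10,.02):
    z=q[(q[:,1]>lo)&(q[:,1]<lo+.02)]; 
    if len(z)>8: print(lo.round(2),len(z),np.percentile(z[:,0],[2,98]).round(4))
print(np.percentile(q[:,1],[1,99]))
for n,k in(('scene0',3),('side0',7)):
    d=load(n); c=proj(d,[.543,-.277,.068]); print(n,c)
a=[]
for n in('scene0','side0'):
    u,v=map(int,proj(load(n),[.543,-.277,.068])); a.append(cv2.resize(cv2.imread(f'pics/{n}.png')[v-30:v+30,u-30:u+30],(400,400),interpolation=cv2.INTER_CUBIC))
cv2.imwrite('pics/v4.png',np.hstack(a)); 
E
```

```text
time: 5.25
position: [0.567, 0.1021, 0.3331]
tool_rot: [-2.177, -2.258, 0.014]
ft_force: [-0.4, 0.5, -0.3]
grip_width: 0.332
grip_force: 25.0
28.849769570068904 [0.56697164 0.10205719 0.33305143]
t 5.25 shift [-377.8  -37.1   64.4] turn [-0.6  0.1  0.4] norms 385.0 0.7
-0.31 216 [0.5136 0.5772]
-0.29 151 [0.5074 0.5767]
-0.27 191 [0.5115 0.575 ]
-0.25 166 [0.5126 0.5737]
-0.23 101 [0.511  0.5739]
-0.21 79 [0.5099 0.5729]
-0.19 69 [0.5092 0.5721]
-0.17 102 [0.5076 0.5707]
-0.15 87 [0.5066 0.5701]
-0.13 76 [0.5061 0.5689]
-0.11 22 [0.5065 0.5675]
[-0.30649274 -0.10772225]
scene0 (np.float64(202.7742667157728), np.float64(203.77962560977295))
side0 (np.float64(313.43279653850703), np.float64(295.1186724828399))
```

View pics/v4.png

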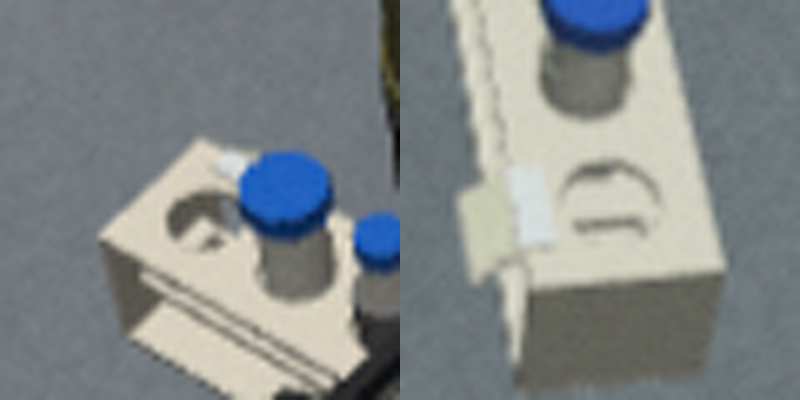

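The crops show the empty hole with the white label on its -x side. In the side view its centre is at about (314.5,295), in the scene view at about (203,206).

```bash
python3 - <<'E'
from h import *
print(plane(load('side0'),314.3,295,.068),plane(load('scene0'),203,206,.068))
goto([.545,-.277,.20],tilted(92.5,0))
E
python3 -m jog '[[[-40,-5,10,0,0,0,20],[-85,-10,20,0,0,0,20],[-130,-15,30,0,0,0.5,20],[-175,-20,40,-0.6,0,1,20],[-220,-25,50,-0.6,0,1,20],[-265,-30,62,-0.6,0,1,20],[-310,-34,62,-0.6,0,1,20],[-350,-36,62,-0.6,0,1,20],[-378,-36,62,-0.6,0,1,20],[-378,-36,62,-0.6,0,1,20]]]' 25
python3 - <<'E'
from h import *
goto([.545,-.277,.20],tilted(92.5,0))
for n in('scene','side','wrist'): shot(n,n+'5')
a=np.hstack([cv2.resize(cv2.imread('pics/scene5.png')[130:260,130:300],(400,306)),cv2.resize(cv2.imread('pics/side5.png')[200:330,240:410],(400,306))])
cv2.imwrite('pics/v5.png',a)
E
```

```text
[ 0.54494567 -0.27681069  0.068     ] [ 0.54838435 -0.2710957   0.068     ]
t 5.25 shift [-377.7  -34.4  134.4] turn [-0.6  0.1 -0.4] norms 402.0 0.7
time: 6.25
position: [0.54, -0.2863, 0.2734]
tool_rot: [2.214, 2.222, -0.003]
ft_force: [-0.6, -0.4, -1.2]
grip_width: 0.328
grip_force: 25.0
t 6.25 shift [ 9.6  4.9 73.3] turn [ 0.1  0.3 -2.3] norms 74.0 2.3
```

View pics/v5.png

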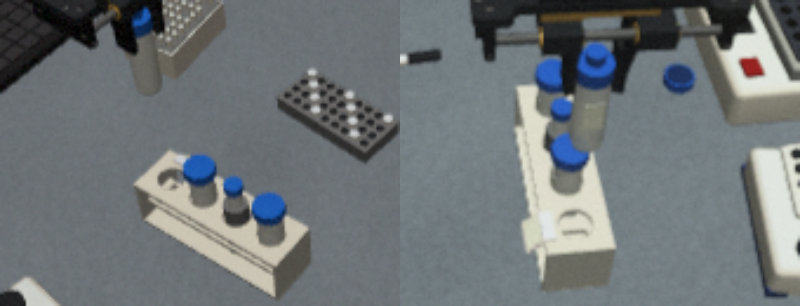

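The tube hangs roughly upright under the gripper, and the hole is clear below it. I'll fit the tube's axis from its body points in both views.

```bash
python3 - <<'E'
from h import *
from scipy.optimize import least_squares
s=ctrl.get_state();t=s['position'];res=[]
def fit(Q):
    f=lambda x:np.linalg.norm(Q[:,:2]-(x[:2]+np.outer(Q[:,2]-.24,x[2:])),axis=1)-.0143
    r=least_squares(f,[t[0],t[1],0,0],loss='soft_l1',f_scale=.002);return r.x,abs(r.fun)
al=[]
for n in('scene5','side5'):
    d=load(n);P=pts(d);h=cv2.cvtColor(d['image'],cv2.COLOR_RGB2HSV)
    m=(d['depth']>0)&(np.hypot(P[...,0]-t[0],P[...,1]-t[1])<.03)&(P[...,2]>.19)&(P[...,2]<.262)&(h[...,2]>70)
    Q=P[m];al.append(Q);x,f=fit(Q);print(n,len(Q),'lowest z',Q[:,2].min().round(4),x.round(4),np.median(f).round(4))
    mm=(d['depth']>0)&(np.hypot(P[...,0]-t[0],P[...,1]-t[1])<.03)&(P[...,2]>.15)&(P[...,2]<.25);print(np.percentile(P[mm][:,2],[0,1,3]).round(4))
x,f=fit(np.vstack(al));print('both',x.round(4),np.median(f)); print(t, 'axis at foot .20',x[:2]-.04*x[2:])
print('tool z',R.from_rotvec(s['tool_rot']).as_matrix()[:,2])
E
```

```text
scene5 199 lowest z 0.2009 [ 5.412e-01 -2.881e-01  2.000e-04 -2.200e-03] 0.0008
[0.2009 0.2023 0.2046]
side5 267 lowest z 0.2033 [ 0.5413 -0.2861 -0.0034 -0.0473] 0.0006
[0.2033 0.2055 0.208 ]
both [ 0.5412 -0.2868  0.005  -0.0349] 0.0008746189228581464
[ 0.54271797 -0.27884912  0.27349993] axis at foot .20 [ 0.54099329 -0.28536343]
tool z [ 3.24068165e-03 -9.75738000e-04 -9.99994273e-01]
```

```bash
python3 - <<'E'
from h import *
goto([.545,-.277,.165],tilted(92.5,0))
E
python3 -m jog '[[[1,1,15,0,0,-1,20],[2,2,35,0,0,-2,20],[2,2,60,0,0.2,-2.3,20],[2,2,85,0,0.2,-2.3,20],[2,2,100,0,0.2,-2.3,20],[2,2,108,0,0.2,-2.3,20],[2,2,108,0,0.2,-2.3,20],[2,2,108,0,0.2,-2.3,20],[2,2,108,0,0.2,-2.3,20],[2,2,108,0,0.2,-2.3,20]]]' 25
cat > tube.py <<'E'
from h import *
from scipy.optimize import least_squares
def run(tag,lo,hi,H=[.545,-.277]):
    s=ctrl.get_state();t=s['position'];al=[];z0=(lo+hi)/2
    def fit(Q):
        f=lambda x:np.linalg.norm(Q[:,:2]-(x[:2]+np.outer(Q[:,2]-z0,x[2:])),axis=1)-.0143
        r=least_squares(f,[t[0],t[1],0,0],loss='soft_l1',f_scale=.002);return r.x,abs(r.fun)
    for n in('scene','side'):
        d=shot(n,n+tag);P=pts(d);h=cv2.cvtColor(d['image'],cv2.COLOR_RGB2HSV)
        m=(d['depth']>0)&(np.hypot(P[...,0]-t[0],P[...,1]-t[1])<.026)&(P[...,2]>lo)&(P[...,2]<hi)&(h[...,2]>70)
        Q=P[m];al.append(Q);x,f=fit(Q);print(n,len(Q),Q[:,2].min().round(4),x.round(4),np.median(f).round(4))
    x,f=fit(np.vstack(al));print('both',x.round(4)); s=ctrl.get_state();print(t,s['position'],'toolz',R.from_rotvec(s['tool_rot']).as_matrix()[:,2].round(4))
    goto([*H,t[2]],tilted(92.5,0))
E
python3 -c "
import tube;tube.run('6',.1,.155)"
```

```text
t 6.4 shift [  1.9   2.  108.5] turn [ 0.2  0.1 -1.7] norms 109.0 1.7
time: 7.4
position: [0.5462, -0.278, 0.1668]
tool_rot: [2.157, 2.279, 0.005]
ft_force: [0.2, 0.0, -1.6]
grip_width: 0.329
grip_force: 25.0
scene 155 0.1009 [ 0.5478 -0.2796 -0.0044 -0.0199] 0.0007
side 189 0.1001 [ 0.5465 -0.281  -0.0111 -0.0569] 0.0005
both [ 0.5472 -0.2805 -0.0101 -0.041 ]
[ 0.54620161 -0.27803881  0.16680003] [ 0.54597395 -0.27792626  0.16636953] toolz [ 4.1e-03  5.0e-04 -1.0e+00]
t 7.5 shift [ 1.  -0.9 -0.4] turn [ 0.2 -0.   0.6] norms 1.0 0.7
```

```bash
python3 - <<'E'
from h import *
from scipy.optimize import least_squares
for n in('scene6','side6'):
    d=load(n);P=pts(d);h=cv2.cvtColor(d['image'],cv2.COLOR_RGB2HSV)
    for c,lo,hi,rad in(((.543,-.230),.105,.118,.018),((.541,-.230),.074,.100,.0143),((.538,-.133),.105,.118,.018),((.538,-.133),.074,.100,.0143)):
        m=(d['depth']>0)&(np.hypot(P[...,0]-c[0],P[...,1]-c[1])<.024)&(P[...,2]>lo)&(P[...,2]<hi)
        Q=P[m]
        if len(Q)<15: continue
        r=least_squares(lambda x:np.linalg.norm(Q[:,:2]-x,axis=1)-rad,c,loss='soft_l1',f_scale=.001);print(n,rad,len(Q),r.x.round(4),np.median(abs(r.fun)).round(4))
    # deck far/near edges
    m=(d['depth']>0)&(abs(P[...,2]-.068)<.003)&(abs(P[...,0]-.541)<.04)&(abs(P[...,1]+.205)<.12);q=P[m]
    print(np.percentile(q[:,1],[.5,99.5]).round(4), cv2.minAreaRect((q[:,:2]*1000).astype(np.float32)))
E
```

```text
scene6 0.018 60 [ 0.5441 -0.2274] 0.0014
scene6 0.0143 70 [ 0.5443 -0.227 ] 0.0007
scene6 0.018 64 [ 0.5398 -0.1309] 0.0009
scene6 0.0143 64 [ 0.5396 -0.1312] 0.0008
[-0.3011 -0.0993] ((544.2662963867188, -201.35140991210938), (66.48944854736328, 206.7328643798828), 2.3491058349609375)
side6 0.018 17 [ 0.543  -0.2285] 0.0007
side6 0.0143 45 [ 0.5431 -0.2285] 0.0005
[-0.3076 -0.1445] ((540.8112182617188, -224.47340393066406), (69.25470733642578, 167.0433807373047), 2.357337474822998)
```

```bash
python3 -m jog '[[[5,-1.5,2,0,-1.7,0.6,20],[5,-1.5,8,0,-1.7,0.6,20],[5,-1.5,14,0,-1.7,0.6,20],[5,-1.5,22,0,-1.7,0.6,20],[5,-1.5,30,0,-1.7,0.6,20],[5,-1.5,38,0,-1.7,0.6,20],[5,-1.5,45,0,-1.7,0.6,20],[5,-1.5,45,0,-1.7,0.6,20]]]' 25
python3 -c "
import tube;tube.run('7',.075,.11)"
```

```text
time: 8.3
position: [0.5435, -0.2725, 0.1192]
tool_rot: [2.157, 2.255, -0.028]
ft_force: [0.1, -0.9, -0.7]
grip_width: 0.33
grip_force: 25.0
scene 83 0.0753 [ 0.545  -0.2752  0.0105 -0.0183] 0.0008
side 118 0.0751 [ 0.5442 -0.277   0.     -0.0379] 0.0006
both [ 5.445e-01 -2.764e-01 -3.000e-04 -3.660e-02]
[ 0.54349406 -0.27248973  0.11918688] [ 0.54389687 -0.27277756  0.12049458] toolz [ 0.004  -0.0286 -0.9996]
t 8.4 shift [-4.2  0.9  1.4] turn [0.2 1.6 0. ] norms 5.0 1.7
```

The tube's foot is in the hole with no contact force and the position matches. I'll lower it to the floor.

```bash
python3 -m jog '[[[0.3,0.8,7,0,0,0,20],[0.5,0.8,14,0,0,0,20],[0.7,0.8,21,0,0,0,20],[0.9,0.8,28,0,0,0,20],[1,0.8,32,0,0,0,20],[1,0.8,35,0,0,0,20],[1,0.8,35,0,0,0,20]]]' 25
python3 -c "
from bench import ctrl;s=ctrl.get_state();print(s['position'],s['ft_force'])"
```

```text
time: 9.1
position: [0.5446, -0.2727, 0.0851]
tool_rot: [2.156, 2.254, -0.028]
ft_force: [-1.2, -0.3, -0.7]
grip_width: 0.331
grip_force: 25.0
[ 0.54461722 -0.27265002  0.08512062] [-1.19074441 -0.31104446 -0.70290082]
```

```bash
python3 -m jog '[[[0,0,2,0,0,0,20],[0,0,3,0,0,0,20],[0,0,4,0,0,0,20],[0,0,4,0,0,0,20]]]' 10
python3 -c "
from bench import ctrl;s=ctrl.get_state();print(s['position'],s['ft_force'])"
```

```text
time: 9.5
position: [0.5448, -0.2729, 0.0816]
tool_rot: [2.156, 2.254, -0.028]
ft_force: [0.2, -0.1, -1.1]
grip_width: 0.332
grip_force: 10.0
[ 0.54482823 -0.27287405  0.08159146] [ 0.16747754 -0.05749735 -1.14663001]
```

```bash
python3 -m jog '[[[0,0,1,0,0,0,20],[0,0,2,0,0,0,20],[0,0,3,0,0,0,20],[0,0,3,0,0,0,20]]]' 6
python3 -c "
from bench import ctrl;s=ctrl.get_state();print(s['position'],s['ft_force'])"
```

```text
time: 9.9
position: [0.5457, -0.2734, 0.0797]
tool_rot: [2.154, 2.252, -0.027]
ft_force: [0.5, 0.6, 3.5]
grip_width: 0.339
grip_force: 6.0
[ 0.54570703 -0.27343753  0.07968078] [0.4986987  0.57574774 3.49658486]
```

Contact with the floor (+3.5 N), so I'll open and lift away.

```bash
python3 -m jog '[[[0,0,0,0,0,0,45],[0,0,0,0,0,0,45],[0,0,0,0,0,0,45],[0,0,0,0,0,0,45],[0,0,0,0,0,0,45],[0,0,0,0,0,0,45]]]' 6
python3 -m jog '[[[0,0,-10,0,0,0,45],[0,0,-30,0,0,0,45],[0,0,-60,0,0,0,45],[0,0,-100,0,0,0,45],[0,0,-150,0,0,0,45],[0,0,-200,0,0,0,45],[0,0,-240,0,0,0,45],[0,0,-250,0,0,0,45]]]' 20
python3 - <<'E'
from h import *
from scipy.optimize import least_squares
# tilt 0 above sample grasp: az of tool x -> 47.4
C=np.array([.530,.295]);az=np.radians(47.4);r=np.array([np.cos(az),np.sin(az)])
print('grasp xy',C-.0557*r)
for n in('scene','side'):
    d=shot(n,n+'8');P=pts(d);h=cv2.cvtColor(d['image'],cv2.COLOR_RGB2HSV);b=cv2.inRange(h,(100,130,40),(125,255,255))>0
    ok=(d['depth']>0)
    q=P[ok&(np.hypot(P[...,0]-.545,P[...,1]+.277)<.022)&(P[...,2]>.075)]
    qb=q[(q[:,2]>.095)&(q[:,2]<.107)];x=least_squares(lambda x:np.linalg.norm(qb[:,:2]-x,axis=1)-.0155,[.545,-.277],loss='soft_l1',f_scale=.001).x
    print(n,'balance cap',x.round(4),'top',q[:,2].max().round(4))
    m=b&ok&(np.hypot(P[...,0]-.506,P[...,1]-.268)<.04);print('sample cap',m.sum(),np.median(P[m],0).round(4),P[m].min(0).round(3),P[m].max(0).round(3),np.argwhere(m)[:,::-1].mean(0))
goto([.545,.1,.33],tilted(60,0))
a=np.hstack([cv2.resize(cv2.imread('pics/scene8.png')[170:380,150:490],(486,300)),cv2.resize(cv2.imread('pics/side8.png')[200:330,240:370],(300,300))])
cv2.imwrite('pics/v8.png',a)
E
```

```text
time: 10.5
position: [0.5448, -0.2729, 0.0785]
tool_rot: [2.156, 2.254, -0.028]
ft_force: [-0.4, 0.7, 0.1]
grip_width: 0.512
grip_force: 0.0
time: 11.3
position: [0.5454, -0.2666, 0.3356]
tool_rot: [2.149, 2.247, -0.021]
ft_force: [-0.6, -1.1, 0.3]
grip_width: 0.521
grip_force: 0.0
grasp xy [0.49229801 0.25399939]
scene balance cap [ 0.5469 -0.2757] top 0.4856
sample cap 238 [0.5063 0.2686 0.186 ] [0.486 0.251 0.172] [0.522 0.286 0.197] [398.0210084  278.14705882]
side balance cap [ 0.5459 -0.2764] top 0.6662
sample cap 46 [0.5022 0.2539 0.1916] [0.485 0.247 0.179] [0.514 0.268 0.197] [278.5        116.04347826]
t 11.4 shift [365.7  16.7  -9.6] turn [ 0.9  1.6 32.5] norms 366.0 32.6
```

View pics/v8.png

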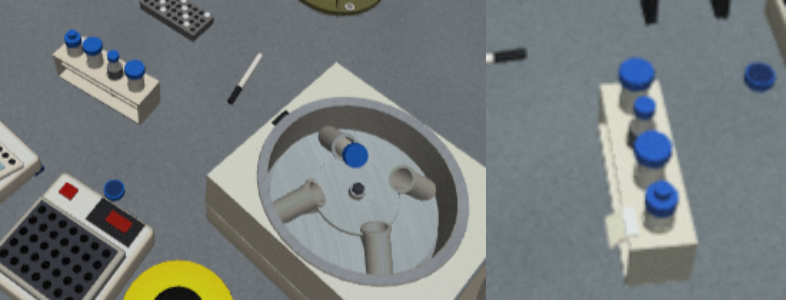

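The balance tube stands in its labelled hole: knob cap at scene crop (73,40) and side crop (661,200), measured within about 1 mm of the axis. The sample is still in the rotor. I'll go for its cap with the tool vertical.

```bash
python3 -m jog '[[[40,2,0,0,0,5,55],[80,4,0,0,1,10,55],[125,6,-3,0.5,1.6,16,55],[170,8,-6,0.9,1.6,22,55],[215,10,-9,0.9,1.6,28,55],[260,12,-9,0.9,1.6,32.5,55],[305,14,-9,0.9,1.6,32.5,55],[340,16,-9,0.9,1.6,32.5,55],[366,17,-9,0.9,1.6,32.5,55],[366,17,-9,0.9,1.6,32.5,55]]]' 30
python3 - <<'E'
from h import *
goto([.5033,.266,.25],tilted(47.4,0))
E
```

```text
time: 12.4
position: [0.5427, 0.1061, 0.3243]
tool_rot: [-2.708, -1.579, 0.01]
ft_force: [0.2, -1.0, 0.0]
grip_width: 0.631
grip_force: 0.0
t 12.4 shift [ 119.9 -112.3   75.2] turn [-0.5  0.2 13.1] norms 181.0 13.1
```

```bash
python3 -m jog '[[[30,-28,10,0,0,4,55],[60,-56,20,0,0,8,55],[90,-84,40,0,0,13,55],[120,-112,65,0,0,13,55],[120,-112,75,-0.5,0.2,13,55],[120,-112,75,-0.5,0.2,13,55],[120,-112,75,-0.5,0.2,13,55]]]' 30
python3 - <<'E'
from h import *
M=tilted(47.4,0)
d=shot('wrist','w9');shot('scene','s9');goto([.5033,.266,.1636],M)
for n in('w9','s9'):
    d=load(n);h=cv2.cvtColor(d['image'],cv2.COLOR_RGB2HSV);P=pts(d);m=(cv2.inRange(h,(100,130,40),(125,255,255))>0)&(d['depth']>0)&(np.hypot(P[...,0]-.506,P[...,1]-.268)<.04)
    if m.any(): print(n,m.sum(),np.median(P[m],0),np.argwhere(m)[:,::-1].mean(0))
a=np.hstack([cv2.resize(cv2.imread('pics/w9.png'),(440,330)),cv2.resize(cv2.imread('pics/s9.png')[220:370,320:480],(352,330))]);cv2.imwrite('pics/v9.png',a)
E
```

```text
time: 13.1
position: [0.5076, 0.2586, 0.2518]
tool_rot: [2.879, 1.249, 0.004]
ft_force: [0.6, -0.1, 0.9]
grip_width: 0.631
grip_force: 0.0
t 13.2 shift [ 1.5 -9.  89.5] turn [ 0.3 -0.2 -0.5] norms 90.0 0.6
w9 2373 [0.50364024 0.26676239 0.18761846] [262.29456384 217.04087653]
s9 237 [0.50616605 0.26858909 0.18599291] [398.00843882 278.16877637]
```

View pics/v9.png

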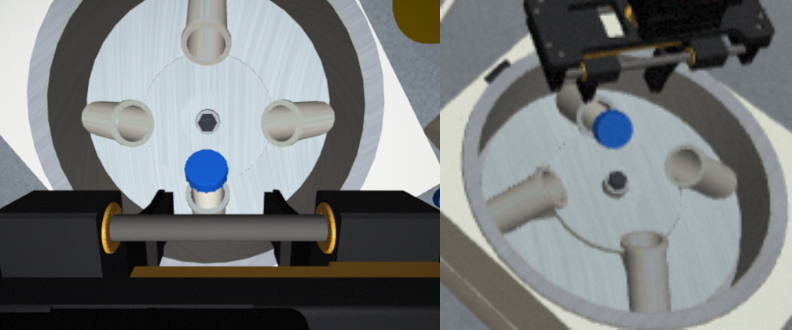

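The wrist view shows the sample cap at (262,217), a little left of the finger centre. The tool may still have been settling, so I'll hold and re-check while stepping.

```bash
python3 -m jog '[[[0,0,10,0,0,0,55],[0,0,20,0,0,0,55],[0,0,20,0,0,0,55]]]' 30
python3 - <<'E'
from h import *
goto([.5033,.266,.1636],tilted(47.4,0))
E
```

```text
time: 13.5
position: [0.5064, 0.2597, 0.2304]
tool_rot: [2.878, 1.252, 0.001]
ft_force: [-0.2, 0.0, -0.6]
grip_width: 0.634
grip_force: 0.0
t 13.5 shift [ 2.5 -6.7 66.7] turn [ 0.2  0.  -0.4] norms 67.0 0.4
```

```bash
python3 -m jog '[[[2,-7,10,0,0,0,55],[2,-7,25,0,0,0,55],[2,-7,40,0,0,0,55],[2,-7,40,0,0,0,55]]]' 30
python3 - <<'E'
from h import *
goto([.5033,.266,.1636],tilted(47.4,0));d=shot('wrist','w10')
h=cv2.cvtColor(d['image'],cv2.COLOR_RGB2HSV);P=pts(d);m=(cv2.inRange(h,(100,130,40),(125,255,255))>0)&(np.hypot(P[...,0]-.506,P[...,1]-.268)<.04);print(m.sum(),np.median(P[m],0),np.argwhere(m)[:,::-1].mean(0))
s=ctrl.get_state();print(R.from_rotvec(s['tool_rot']).as_matrix().T@(np.median(P[m],0)-s['position'])*1000)
E
```

```text
time: 13.9
position: [0.5019, 0.2659, 0.1889]
tool_rot: [2.877, 1.253, -0.002]
ft_force: [1.0, -0.9, 0.3]
grip_width: 0.633
grip_force: 0.0
t 13.9 shift [ 1.1  1.  25.3] turn [ 0.1  0.1 -0.3] norms 25.0 0.4
3448 [0.50630977 0.26991122 0.18502827] [276.13863109 247.72418794]
[5.12564864 0.22169711 5.3998275 ]
```

```bash
python3 -m jog '[[[1,0,10,0,0,0,55],[1,0,20,0,0,0,55],[1,0,25,0,0,0,55],[1,0,25,0,0,0,55],[1,0,25,0,0,0,20],[1,0,25,0,0,0,20],[1,0,25,0,0,0,20],[1,0,25,0,0,0,20],[1,0,25,0,0,0,20]]]' 35
python3 - <<'E'
from h import *
s=ctrl.get_state();print(s['grip_width']*87,s['grip_force'],s['ft_force'])
M=tilted(47.4,0);u=np.array([.4786,.5205,.7071]);goto(s['position']+.08*u,M)
E
```

```text
time: 14.85
position: [0.5046, 0.2679, 0.1678]
tool_rot: [2.878, 1.253, 0.008]
ft_force: [0.1, 0.2, 1.4]
grip_width: 0.388
grip_force: 35.0
33.79038457700911 35.00020444393158 [0.07580094 0.19504635 1.38067594]
t 14.85 shift [ 56.8  -0.1 -56.4] turn [ 0.2 -0.2 -0.4] norms 80.0 0.5
```

```bash
python3 -m jog '[[[4,0,-4,0,0,0,20],[10,0,-10,0,0,0,20],[18,0,-18,0,0,0,20],[27,0,-27,0,0,0,20],[36,0,-36,0,0,0,20],[46,0,-46,0,0,0,20],[56,0,-56,0,0,0,20],[56,0,-75,0,0,0,20],[56,0,-95,0,0,0,20],[56,0,-95,0,0,0,20]]]' 35
python3 - <<'E'
from h import *
s=ctrl.get_state();print(s['grip_width']*87,s['grip_force'],s['ft_force'])
goto(s['position']+np.array([0,0,.06]),tilted(47.4,45))
shot('scene','s11');shot('side','d11')
a=np.hstack([cv2.resize(cv2.imread('pics/s11.png')[190:370,310:500],(400,380)),cv2.resize(cv2.imread('pics/d11.png')[40:200,200:360],(380,380))]);cv2.imwrite('pics/v11.png',a)
E
```

```text
time: 15.85
position: [0.5439, 0.3103, 0.2664]
tool_rot: [2.879, 1.253, 0.017]
ft_force: [-0.6, 0.5, 0.4]
grip_width: 0.386
grip_force: 35.0
33.59542175905897 34.999879002571106 [-0.63375182  0.5157973   0.41628977]
t 15.85 shift [  0.5   0.3 -60. ] turn [ 0.4 44.5 -0.2] norms 60.0 44.5
```

View pics/v11.png

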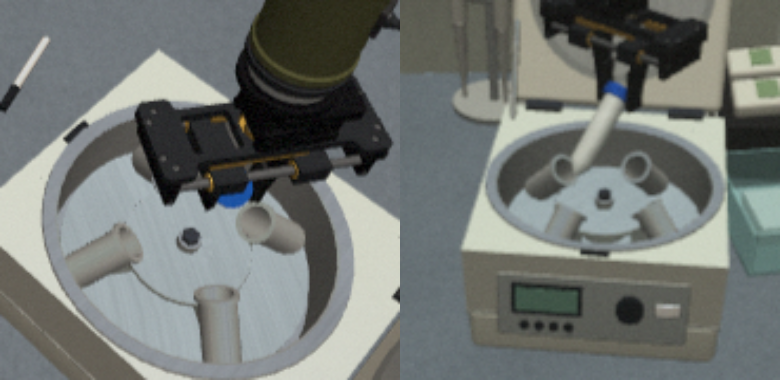

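The side view shows the sample clear of the sleeve, held by its cap at (617,90) in the crop and still leaning about 45°. I'll lift it and turn it upright slowly.

```bash
python3 -m jog '[[[0,0,-20,0,3,0,20],[0,0,-40,0,8,0,20],[0,0,-60,0,13,0,20],[0,0,-75,0,18,0,20],[0,0,-75,0,23,0,20],[0,0,-75,0,28,0,20],[0,0,-75,0,33,0,20],[0,0,-75,0,38,0,20],[0,0,-75,0,42,0,20],[0,0,-75,0.4,44.5,0,20]]]' 35
cat > lean.py <<'E'
from h import *
s=ctrl.get_state();print(s['grip_width']*87,s['grip_force'],s['position'])
Rm=R.from_rotvec(s['tool_rot']).as_matrix();g=s['position']-.019*Rm[:,2];A=[]
for n in('scene','side'):
    d=shot(n,n+'L');P=pts(d);h=cv2.cvtColor(d['image'],cv2.COLOR_RGB2HSV)
    T=(P-g)@Rm
    m=(d['depth']>0)&(np.linalg.norm(P-g,axis=-1)<.13)&(h[...,2]>90)&(h[...,1]<60)&(P[...,2]<g[2]-.015)&(np.hypot(P[...,0]-g[0],P[...,1]-g[1])<.045)
    m=cv2.erode(m.astype(np.uint8),np.ones((3,3)))>0
    Q=P[m]; 
    if len(Q)<20: print(n,len(Q));continue
    c=Q.mean(0);a=np.linalg.svd(Q-c)[2][0];a*=np.sign(a[2]);print(n,len(Q),c.round(3),a.round(3),np.degrees(np.arccos(a[2])).round(1),Q[:,2].min().round(3))
E
python3 lean.py
```

```text
time: 16.95
position: [0.5405, 0.3077, 0.335]
tool_rot: [-2.433, -1.059, -0.996]
ft_force: [-0.3, 0.7, -0.3]
grip_width: 0.394
grip_force: 35.0
34.25194097891648 35.001434683799744 [0.54052427 0.30769658 0.33496638]
scene 179 [0.543 0.305 0.289] [0.04  0.062 0.997] 4.2 0.252
side 161 [0.528 0.284 0.287] [0.054 0.025 0.998] 3.4 0.252
```

```bash
python3 -m jog '[[[0,0,0,0,1.5,0,20],[0,0,0,0,3,0,20],[0,0,0,0,3,0,20],[0,0,0,0,3,0,20],[0,0,0,0,3,0,20],[0,0,0,0,3,0,20],[0,0,0,0,3,0,20],[0,0,0,0,3,0,20]]]' 35
python3 lean.py; python3 - <<'E'
from h import *
s=ctrl.get_state();print(np.abs(s['qd']).max(),s['time'])
for n in('sceneL','sideL'):
    d=load(n);P=pts(d);q=P[(d['depth']>0)&(np.hypot(P[...,0]-.5455,P[...,1]+.2765)<.022)&(P[...,2]>.075)&(P[...,2]<.16)];print(n,q[:,2].max().round(4),q.mean(0).round(4))
E
```

```text
time: 17.85
position: [0.5418, 0.3088, 0.3377]
tool_rot: [-2.392, -1.043, -1.055]
ft_force: [-0.5, 0.5, -0.8]
grip_width: 0.392
grip_force: 35.0
34.10759928775377 34.999834299087524 [0.54180406 0.3088309  0.3376573 ]
scene 218 [0.547 0.308 0.293] [0.009 0.014 1.   ] 0.9 0.255
side 141 [0.531 0.288 0.289] [ 0.044 -0.024  0.999] 2.8 0.252
0.002042175988499685 17.95
sceneL 0.1213 [ 0.5519 -0.2695  0.1017]
sideL 0.1225 [ 0.5439 -0.284   0.1033]
```

The sample is upright within about 2° and still, and the balance knob's top is at 121–122 mm, so it is fully down. Handing in.

```bash
python3 -c "
from bench import ctrl;print(ctrl.close_job())"
```

```text
the job is handed in; nothing more can be done
None
```

The job is handed in, with no verdict returned: by my measurements the balance tube is let go, fully down in its labelled hole, and the sample is held still, upright within about 3° and its centre about 0.3 m up. I viewed 12 pictures, two over the limit of 10, and measured some things, such as the sample cap and the hanging balance tube, more than twice.

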